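Enable the laser soldering station with its key

ROBOT

A 6-joint arm with a two-finger parallel gripper is mounted at the origin on the work surface. World frame = base frame: x ahead of the robot, y to its left, z up, the work surface at z = 0. Lengths are in mm, angles in degrees, forces in N, time in s.
With the tool pointing down it reaches from about 300 to 850 mm from the base axis. Payload 4.2 kg.
Tool frame: the origin (TCP) lies at the very end of the fingers, on their centre line; the grasp point (between the pads) lies 19 mm behind it (env.grasp_offset is the distance from the TCP to the grasp point, in mm); z points along the fingers, y is the line along which they close (so a half turn about z gives the same grasp; the last joint's range is limited). The gripper opens to 91 mm and grips with 3 to 60 N. Pads are 32 mm wide; open, the fingers measure 118 mm over their backs; the gripper's body (76 mm by 178 mm) begins 60 mm behind the grasp point.
Start: joints at [67.151, 18.312, 89.639, -0, 72.044, -1.146], TCP at [212.642, 534.253, 213.976] pointing down, gripper open.
Joint ranges: [-177.97, 177.97], [-48.28, 115.42], [12.27, 149.76], [-77.06, 257.06], [2.81, 150.46], [-146.56, 146.56]. Speed limits (degrees/s): [147.25, 147.25, 180, 180, 180, 180].

INTERFACE

Orientations are given as [roll, pitch, yaw] about the fixed x, y, z axes, in that order (R = Rz(yaw) Ry(pitch) Rx(roll)).
In Python, from workcell import env, eyes gives the robot as it stands.
- The arm moves only by the tool send_rows, never from a script. Its arguments are lists of equal length, an entry for each row: "grip": the opening, from -1 (shut) to 1 (fully open), so that 0 is half open; "xyz": the shift along the world's x, y, z in m, a list of three; "yaw": the turn about the world's z in degrees. A call has 1 to 8 rows; each row is the pose to reach, as a shift and turn from the pose commanded when the call began; what a row does not reach only later rows make up. A row lasts 1/12 s, in which the tool goes at most 41.7 mm and 7.16 degrees, less where a joint would pass 70% of its speed; a pose out of reach is approached as far as the arm can. A call with a gripper value outside its range is refused whole. The fingers move at their own pace and stop on an object; "grip_force" is the grip in N (left out, the last holds). Time passes only in rows, so rows that repeat a pose let the fingers close. It gives the time, the measured TCP pose, the force, the opening and the grip force at its end, in the units of the state.
- env.state(): the state, without advancing time (a new reading comes with each control period).
- eyes.grab_frame(name): name is "side" or "top"; returns a dict with "frame" (420x560x3 uint8, red, green, blue), "fx", "fy", "cx", "cy" (pixels), "pose" (4x4, takes a point from camera to world coordinates). Camera axes: x right, y down, z forward; pixel columns grow to the right and rows downward; lengths in mm; the calibration is good to about 2 mm. A picture is of the moment at which its call begins. There is no depth.
- env.job_done(): hands the job in; it is judged then, once.
The state is a dict: "time_s": time; "qpos": joint angles; "qvel": joint speeds; "effort": joint torques, N m; "ee_pos": TCP position; "ee_rot": TCP orientation; "force": force on the tool from outside, world axes, zero at the start; "torque": the same for the moment, N m; "gripper_width": finger opening in mm; "gripper_force": force on a finger pad.
Only numpy, scipy, OpenCV 4.12 (cv2) and the standard library are available. Lean on these libraries where they do the work, as an engineer would, in place of code of your own. Each camera call takes 0.05 s, during which the arm holds its last target. There are 200 camera calls.

TASK

Take the key with the flat paddle-shaped bow out of the key stand, put it fully into the keyhole of the laser enable console and turn it clockwise (seen from above) to its stop, the on position. Leave the key in the lock and let go of it; leave the other key, with the round knob, in the stand.

Things in the scene. Friction and masses are not known exactly. Their poses are not given: they have to be found in the camera images.
- flatkey_mid (a point): Key to use, loose, upright, blade down in a stand pocket. Steel blade 16 x 7 mm, 30 long, round tip; shoulder plate 36 x 26 x 4; black flat bow 40 wide, 12 thick, 50 high. Point: the bow's centre, 59 mm above the tip, 29 above the shoulder's underside, 25 below the top. z up the key, x along the broad side of bow and blade, y across the thickness (grip across y). Same after half a turn.
- roundkey_mid (a point): Other key, to be left: same blade and shoulder, but a black round knob 22 mm in diameter, 50 high, in the stand's other pocket, 90 mm along the keys' x. Point: the knob's centre, 29 mm above the stand's top. Stand: aluminium block 160 x 56 mm, 42 high, two slot pockets 20 x 11; either key may be in either. Shoulders rest on its top; a key comes free after rising 30 mm.
- keyhole (a point): Centre of the keyhole's mouth, 56 mm above the table, on the steel lock disc (44 mm across) atop a fixed grey console 150 x 220 x 55 mm. Frame fixed to the console: z up, x along the slot at off. Slot 20 x 11 mm, 34 deep, mouth bevelled to 28 x 19 over the top 4 mm. Fully in: the key's shoulder rests on the disc. 110 mm along +y is a fixed grey mushroom button 24 mm high, not used.
- lock (a joint): Angle of the lock disc with its slot, rad: 0 at off (the start), 1.047 (60 degrees) at its stop, on; grows as the key turns clockwise seen from above. The key has about 0.25 rad of play in the slot, so turn it about 75 degrees in all. Light to turn (0.04 N m); stays where it is left.
Not all that is in view belongs to the job. Leave any green or orange look-alike of the part that bears flatkey_mid alone.

How it is judged (in metres and radians):
On the way, in this order (a step that is already met when the one before it is completed fails the run):
1. the flat-bow key is fully in the keyhole, the lock still near off (horizontal distance between flatkey_mid and keyhole below 0.01 m and z of flatkey_mid in the frame of keyhole below 0.037 m and angle between flatkey_mid's own z axis and vertical below 0.25 rad and value of joint lock below 0.45 rad), for 0.1 s.
2. the key has turned the lock to on (horizontal distance between flatkey_mid and keyhole below 0.01 m and z of flatkey_mid in the frame of keyhole below 0.037 m and angle between flatkey_mid's own z axis and vertical below 0.25 rad and value of joint lock above 0.7 rad), for 0.1 s.
At the end, for the whole second after the job is handed in: The flat-bow key stands in the keyhole (within 10 mm sideways, shoulder within 8 mm of the disc, tilted less than 14 degrees), the lock is turned at least 0.7 rad clockwise, the key is at rest, and the round key is still in its pocket (moved less than 25 mm) (all of step 2 and linear speed of flatkey below 0.02 m/s and distance of roundkey_mid from where it was at the start of the episode below 0.025 m); the robot touches nothing.
It fails at once if the round key is taken out or knocked away (distance of roundkey_mid from where it was at the start of the episode above 0.025 m).
It also fails if it takes over 45 s, if anything falls off the work surface, if the arm or the gripper's body presses on something with over 40 N, if the wrist force passes 120 N, or if a joint passes its speed limit or range.

## Working session

There is one attempt and no reset: what is moved stays moved. The work goes in short steps, Python scripts to look and compute and a tool call to move; the robot and the scene stay as the last step left them, time stands still between calls to the robot, and variables do not carry over. Pictures are saved under pics/ and viewed, at most 10 in all, crops included, and the job is handed in when it is done.

Besides the shell and the picture viewer there is one more tool, called after "Call:" as name([rows], argument=value, ...), one row to a line, values as JSON. send_rows: Moves the arm, as the interface text tells. Its arguments: {"type":"object","properties":{"grip":{"type":"array"},"xyz":{"type":"array"},"yaw":{"type":"array"},"grip_force":{"type":"number"}},"required":["grip","xyz","yaw"]}

```bash
mkdir -p pics
cat > h.py <<'E'
import numpy as np, cv2
from workcell import env, eyes
def grab(n,f):
    d=eyes.grab_frame(n); cv2.imwrite('pics/'+f,cv2.cvtColor(d['frame'],cv2.COLOR_RGB2BGR)); np.savez('pics/'+n+'_last.npz',**d); return d
def load(n): return dict(np.load('pics/'+n+'_last.npz'))
def at_z(d,u,v,z):
    P=np.array(d['pose']); r=P[:3,:3]@np.array([(u-d['cx'])/d['fx'],(v-d['cy'])/d['fy'],1]); o=P[:3,3]
    return o+r*(z-o[2])/r[2]
def proj(d,p):
    P=np.array(d['pose']); c=P[:3,:3].T@(np.array(p)-P[:3,3]); return np.array([d['fx']*c[0]/c[2]+d['cx'],d['fy']*c[1]/c[2]+d['cy']])
E
python3 - <<'E'
from h import *
for n in('top','side'):
    d=grab(n,n+'1.png'); print(n,d['fx'],d['cx'],d['cy'],np.round(d['pose'],3).tolist())
s=env.state();print(s['time_s'],s['ee_pos'],s['ee_rot'],s['gripper_width'])
a=cv2.imread('pics/top1.png');b=cv2.imread('pics/side1.png')
E
```

```text
top 389.6915174416333 283.0565381263836 210.70789402130353 [[-0.018, -0.995, 0.096, 418.772], [-1.0, 0.017, -0.016, 17.787], [0.014, -0.097, -0.995, 850.863], [0.0, 0.0, 0.0, 1.0]]
side 455.0814656678706 282.71532072659454 204.9874485647016 [[0.955, -0.241, 0.175, 354.821], [-0.298, -0.76, 0.578, -479.158], [-0.007, -0.604, -0.797, 713.706], [0.0, 0.0, 0.0, 1.0]]
0.1 [212.48978898 533.8178768  213.21096753] [-1.79909885e+02 -1.92503850e-03  1.58293501e+02] 91.33028096506226
```

View pics/top1.png

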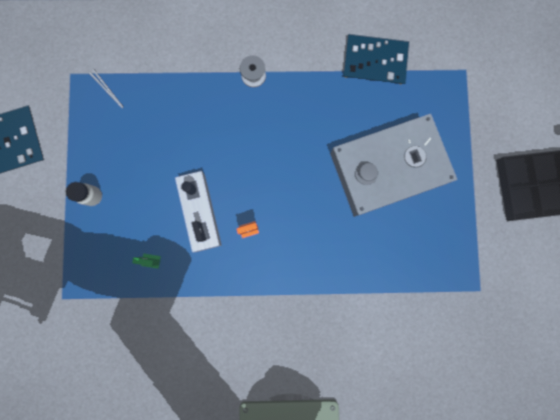

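View pics/side1.png

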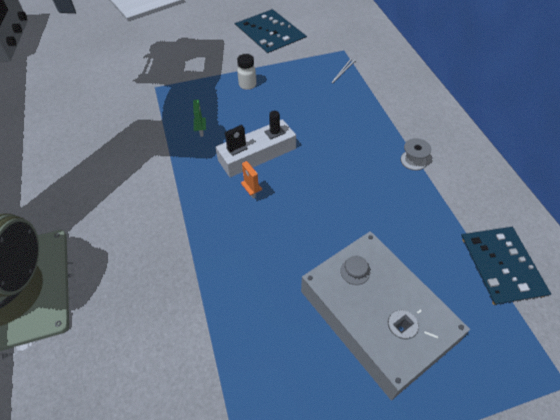

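The top picture shows the stand at about (197,211), with black keys at (200,231) and (190,188). A green look-alike is at (147,261) and an orange one at (248,230). The console's keyhole is at (416,157) and its button at (367,173). In the side view the black flat paddle is at (236,138), the round knob at (275,124) and the keyhole at (404,324). The black paddle in the stand, top (200,231), fits the description. I'll confirm it in an enlarged crop.

Run:
```python
from h import *
a=cv2.imread('pics/top1.png');b=cv2.imread('pics/side1.png')
z=lambda i,u,v,w,h:cv2.resize(i[v:v+h,u:u+w],(400,300),interpolation=cv2.INTER_CUBIC)
cv2.imwrite('pics/crop1.png',np.vstack([np.hstack([z(a,150,161,120,90),z(a,386,134,60,45)]),np.hstack([z(b,205,100,100,75),z(b,364,294,80,60)])]))
```

```text
(no output)
```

View pics/crop1.png

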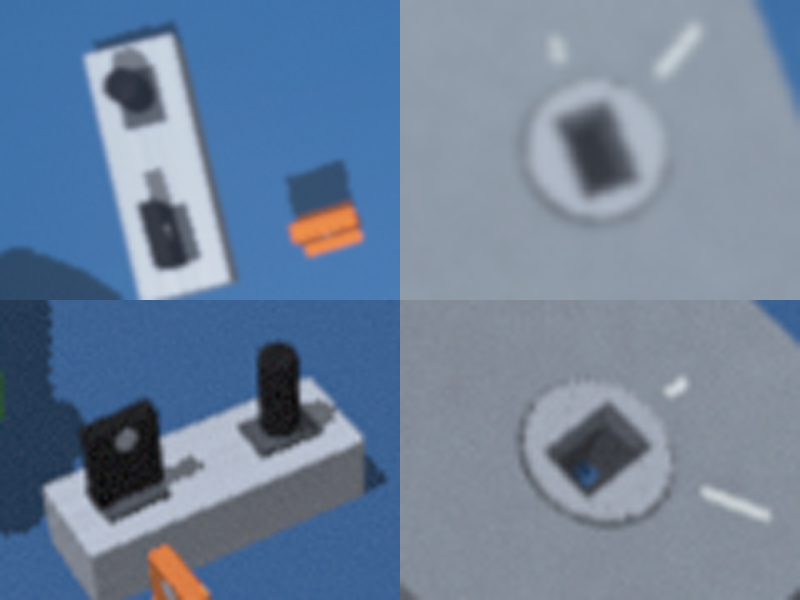

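The crop confirms it: the black flat bow with a hole sits in the near pocket, and the black round knob in the far one. The slot shows clearly in the lock disc. Next I turn these pixels into poses.

```bash
cat > m.py <<'E'
from h import *
T=load('top');S=load('side')
tc=lambda u,v:(150+u*.3,161+v*.3); sc=lambda u,v:(205+u*.25,100+(v-300)*.25)
ang=lambda a,b:np.degrees(np.arctan2(*(b-a)[[1,0]]))
A=[at_z(T,*tc(*p),42) for p in[(140,300),(235,282),(178,30),(83,55)]]
B=[at_z(S,*sc(*p),42) for p in[(43,488),(93,555),(362,438),(312,378)]]
for n,Q in(('top',A),('side',B)):
    c=sum(Q)/4; print(n,'stand',c.round(1),'ang',ang(Q[0],Q[3]).round(1),ang(Q[1],Q[2]).round(1),'len',[np.linalg.norm(Q[i]-Q[i-1]).round() for i in range(4)])
    a=np.radians((ang(Q[0],Q[3])+ang(Q[1],Q[2]))/2); print(' flat from stand',(c-45*np.array([np.cos(a),np.sin(a),0])).round(1))
# shoulder/bow from views
print('bow top T',at_z(T,*tc(152,234),96).round(1)) 
print('bow top S',at_z(S,*sc(121,412),96).round(1))
print('key T disc',at_z(T,415.25,156.5,56).round(1),'S',at_z(S,403.4,324,56).round(1))
k=lambda u,v:at_z(T,386+(u-400)*.15,134+v*.15,56)
q=[k(557,118),k(607,98),k(637,180),k(587,198)]
print('slot T',(sum(q)/4).round(1),ang(q[3],q[0]).round(1),ang(q[2],q[1]).round(1))
k=lambda u,v:at_z(S,364+(u-400)*.2,294+(v-300)*.2,56)
q=[k(547,452),k(587,497),k(652,445),k(610,402)]
print('slot S',(sum(q)/4).round(1),ang(q[0],q[3]).round(1),ang(q[1],q[2]).round(1),ang(q[0],q[1]).round(1),[np.linalg.norm(q[i]-q[i-1]).round() for i in range(4)])
print('button T',at_z(T,367,173,79).round(1),'S',at_z(S,356,267,79).round(1))
# console top corners (bolts)
b=[at_z(T,*p,55) for p in[(361,208),(453,177),(430,119),(338,150)]]
print('console axis', ang(b[0],b[3]).round(1),ang(b[1],b[2]).round(1),ang(b[1],b[0]).round(1),ang(b[2],b[3]).round(1))
b=[at_z(S,*p,55) for p in[(310,278),(397,380),(461,327),(370,237)]]
print('console axis S', ang(b[0],b[3]).round(1),ang(b[1],b[2]).round(1),ang(b[1],b[0]).round(1),ang(b[2],b[3]).round(1))
E
python3 m.py
```

```text
top stand [500.2 182.5  42. ] ang 13.3 12.6 len [np.float64(158.0), np.float64(59.0), np.float64(163.0), np.float64(61.0)]
 flat from stand [456.3 172.5  42. ]
side stand [499.7 184.1  42. ] ang 13.2 13.8 len [np.float64(160.0), np.float64(55.0), np.float64(158.0), np.float64(53.0)]
 flat from stand [455.9 173.6  42. ]
bow top T [455.  175.3  96. ]
bow top S [457.9 177.   96. ]
key T disc [ 604.9 -272.9   56. ] S [ 605.4 -272.7   56. ]
slot T [ 605.3 -273.5   56. ] 17.7 17.1
slot S [ 606.2 -272.6   56. ] 19.1 18.8 -72.3 [np.float64(27.0), np.float64(17.0), np.float64(27.0), np.float64(17.0)]
button T [ 567.1 -165.    79. ] S [ 567.7 -171.7   79. ]
console axis 19.6 18.3 107.6 108.0
console axis S 19.2 18.3 108.6 108.8
```

The two views agree to within 2 mm. The flat key is at (456, 173.5) with yaw 13.2°, and the keyhole at (605.3, −273) with yaw 18.5°. I'll grasp at tool yaw 193.2 and go over the key now.

Call:
send_rows([
  [0.022,-0.033,0],
  [0.044,-0.066,0],
  [0.066,-0.098,0],
  [0.088,-0.131,0],
  [0.11,-0.164,0],
  [0.132,-0.197,0],
  [0.154,-0.23,0],
  [0.176,-0.262,0],
], grip=[1,1,1,1,1,1,1,1], yaw=[4,8,13,17,22,26,31,35])

```text
time_s: 0.77
ee_pos: [389.0, 270.3, 213.8]
ee_rot: [-180.0, -0.0, -166.5]
force: [-0.2, -0.3, 0.1]
gripper_width: 91.5
gripper_force: 0.0
```

Call:
send_rows([
  [0.023,-0.033,0],
  [0.045,-0.066,-0.01],
  [0.067,-0.098,-0.03],
  [0.067,-0.098,-0.06],
  [0.067,-0.098,-0.08],
  [0.067,-0.098,-0.08],
], grip=[1,1,1,1,1,1], yaw=[0,0,0,0,0,0])

```text
time_s: 1.27
ee_pos: [452.8, 172.2, 129.9]
ee_rot: [-179.9, -0.6, -166.8]
force: [-1.6, 0.4, -0.4]
gripper_width: 91.3
gripper_force: 0.0
```

Call:
send_rows([
  [0,-0.001,0],
  [0,-0.001,-0.01],
  [0,-0.001,-0.025],
  [0,-0.001,-0.025],
], grip=[1,1,1,1], yaw=[0,0,0,0])

```text
time_s: 1.6
ee_pos: [454.7, 173.5, 108.0]
ee_rot: [-180.0, -0.1, -166.6]
force: [-1.1, -0.3, 0.1]
gripper_width: 91.3
gripper_force: 0.0
```

Run:
```python
from h import *
grab('side','side2.png'); i=cv2.imread('pics/side2.png'); cv2.imwrite('pics/side2c.png',cv2.resize(i[60:210,160:360],(800,600),interpolation=cv2.INTER_CUBIC))
s=env.state();print(s['ee_pos'],s['ee_rot'])
```

```text
[455.19513484 173.61252404 108.94989965] [ 1.79999426e+02 -3.93258368e-02 -1.66646203e+02]
```

View pics/side2c.png

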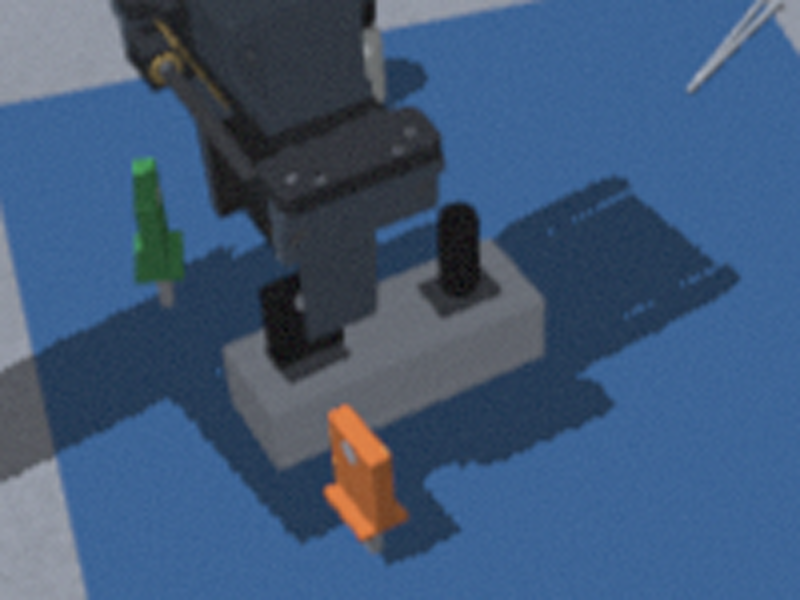

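The crop shows the open fingers straddling the black paddle at about (295,320), yaw aligned, with the round knob at (460,250) clear of them. The orange look-alike is close to the near finger, so I half close before lowering, then grip.

Call:
send_rows([
  [0,0,0],
  [0,0,0],
  [0,0,0],
  [0,0,-0.015],
  [0,0,-0.03],
  [0,0,-0.045],
  [0,0,-0.055],
  [0,0,-0.055],
], grip=[0,0,0,0,0,0,0,0], yaw=[0,0,0,0,0,0,0,0], grip_force=25)

```text
time_s: 2.32
ee_pos: [454.6, 172.9, 52.7]
ee_rot: [-180.0, -0.2, -166.7]
force: [-0.8, 0.0, 0.3]
gripper_width: 45.8
gripper_force: 0.0
```

Call:
send_rows([
  [0,0,0],
  [0,0,0],
  [0,0,0],
  [0,0,0],
  [0,0,0],
  [0,0,0],
  [0,0,0],
  [0,0,0],
], grip=[-1,-1,-1,-1,-1,-1,-1,-1], yaw=[0,0,0,0,0,0,0,0])

```text
time_s: 2.98
ee_pos: [456.0, 173.4, 54.5]
ee_rot: [180.0, 0.1, -166.7]
force: [-0.1, -0.2, 4.2]
gripper_width: 12.2
gripper_force: 25.0
```

Call:
send_rows([
  [0,0,0.008],
  [0,0,0.018],
  [0,0,0.03],
  [0,0,0.045],
  [0,0,0.065],
  [0,0,0.085],
  [0,0,0.1],
  [0,0,0.1],
], grip=[-1,-1,-1,-1,-1,-1,-1,-1], yaw=[0,0,0,0,0,0,0,0], grip_force=35)

```text
time_s: 3.65
ee_pos: [457.4, 173.9, 157.1]
ee_rot: [180.0, 0.4, -166.7]
force: [0.5, -0.7, -0.8]
gripper_width: 11.9
gripper_force: 35.0
```

Run:
```python
from h import *
grab('side','side3.png'); grab('top','top3.png'); i=cv2.imread('pics/side3.png');j=cv2.imread('pics/top3.png')
z=lambda i,u,v,w,h:cv2.resize(i[v:v+h,u:u+w],(400,400),interpolation=cv2.INTER_CUBIC)
cv2.imwrite('pics/c3.png',np.hstack([z(i,195,40,130,130),z(j,140,150,110,110)]))
s=env.state();print(s['ee_pos'],s['ee_rot'],s['gripper_width'],s['force'])
```

```text
[455.51384478 173.16729964 154.04361675] [ 1.79994268e+02  2.59657498e-02 -1.66705370e+02] 11.89280814575876 [ 0.11930456 -0.4177407  -1.83506048]
```

View pics/c3.png

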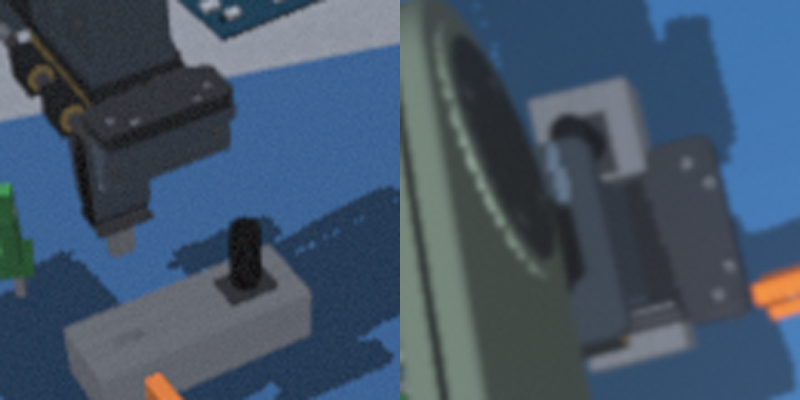

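The side crop shows the key upright in the grip, blade tip at about crop (122,250). The round key still stands in its pocket and the other pocket is empty. I carry it to above the console.

Call:
send_rows([
  [0.006,-0.018,0],
  [0.016,-0.046,0],
  [0.026,-0.076,0],
  [0.036,-0.106,0],
  [0.046,-0.136,0],
  [0.056,-0.166,0],
  [0.066,-0.196,0],
  [0.076,-0.226,0],
], grip=[-1,-1,-1,-1,-1,-1,-1,-1], yaw=[0,1,1,2,3,3,4,5])

```text
time_s: 4.42
ee_pos: [530.8, -54.2, 152.2]
ee_rot: [179.9, -0.2, -161.7]
force: [0.5, 1.6, -0.3]
gripper_width: 11.8
gripper_force: 35.0
```

Call:
send_rows([
  [0.01,-0.03,0],
  [0.02,-0.06,0],
  [0.03,-0.09,0],
  [0.041,-0.12,0],
  [0.051,-0.15,0],
  [0.061,-0.18,0],
  [0.071,-0.21,0],
  [0.074,-0.22,0],
], grip=[-1,-1,-1,-1,-1,-1,-1,-1], yaw=[0,0,0,0,0,0,0,0])

```text
time_s: 5.08
ee_pos: [605.8, -276.7, 151.4]
ee_rot: [-180.0, -0.1, -161.8]
force: [0.5, -0.0, -1.7]
gripper_width: 11.9
gripper_force: 35.0
```

Call:
send_rows([
  [0,0,0],
  [0,0,-0.015],
  [0,0,-0.03],
  [0,0,-0.035],
  [0,0,-0.035],
  [0,0,-0.035],
], grip=[-1,-1,-1,-1,-1,-1], yaw=[0,0,0,0,0,0])

```text
time_s: 5.58
ee_pos: [605.3, -271.6, 118.7]
ee_rot: [179.9, -0.0, -161.7]
force: [-0.0, -0.2, -0.2]
gripper_width: 12.1
gripper_force: 35.0
```

Run:
```python
from h import *
S=grab('side','side4.png'); T=grab('top','top4.png'); i=cv2.imread('pics/side4.png');j=cv2.imread('pics/top4.png')
z=lambda i,u,v,w,h:cv2.resize(i[v:v+h,u:u+w],(400,400),interpolation=cv2.INTER_CUBIC)
cv2.imwrite('pics/c4.png',np.hstack([z(i,350,250,100,100),z(j,370,110,100,100)]))
s=env.state();print(s['ee_pos'],s['ee_rot'],s['gripper_width'],s['force'])
p=s['ee_pos'].copy(); p[2]-=42.5; print('expected tip px',proj(S,p),'from side3: tip', at_z(dict(S),234.65,120.6,111.5))
```

```text
[ 606.094137   -272.3394902   119.88114402] [-1.79956511e+02  5.91073151e-02 -1.61667013e+02] 11.853166798453971 [-0.44138673 -0.21435586  0.31788035]
expected tip px [406.66210404 317.88306407] from side3: tip [459.08227847 180.97688579 111.5       ]
```

View pics/c4.png

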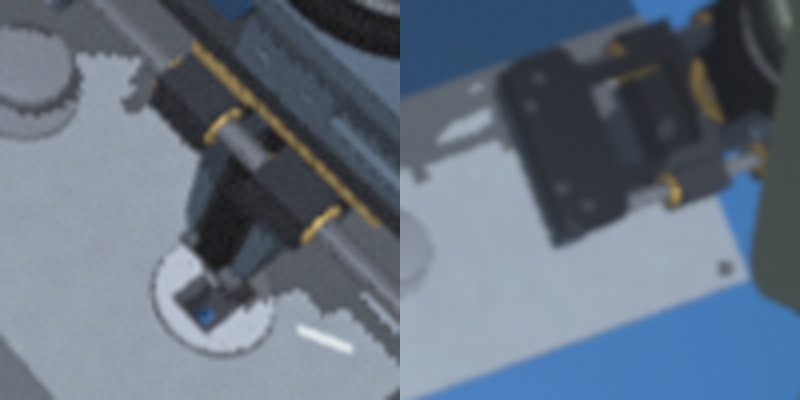

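The side crop shows the key hanging over the disc: black bow at (220,240), shoulder around (190,238)–(245,292), slot at (205,300). I check for an offset by overlaying the predicted shoulder and blade.

Run:
```python
from h import *
S=load('side'); i=cv2.imread('pics/side4.png'); K=8;u0,v0=375,285
c=cv2.resize(i[v0:v0+60,u0:u0+80],(640,480),interpolation=cv2.INTER_CUBIC); c=cv2.convertScaleAbs(c,alpha=1.5,beta=15); raw=c[:,:400].copy()
tcp=np.array([606.1,-272.3,119.9]);a=np.radians(18.3);X=np.array([np.cos(a),np.sin(a),0]);Y=np.array([-np.sin(a),np.cos(a),0])
def rect(ctr,z,w,h,col):
    q=[proj(S,[*(ctr+sx*w/2*X+sy*h/2*Y)[:2],z]) for sx,sy in((-1,-1),(1,-1),(1,1),(-1,1))]
    cv2.polylines(c,[np.int32([((p-[u0,v0])+.5)*K for p in q])],True,col,1)
rect(tcp,tcp[2]-12.5,36,26,(0,255,0));rect(tcp,tcp[2]-42.5,16,7,(0,0,255));rect(np.array([605.3,-273,0]),56,28,19,(0,255,255))
cv2.imwrite('pics/o4.png',np.hstack([raw,c[:,:400]]))
```

```text
(no output)
```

View pics/o4.png

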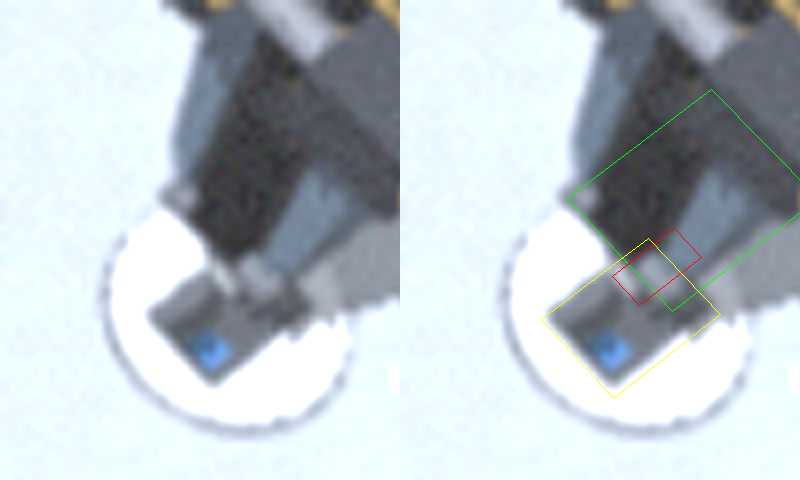

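The predicted blade (red) and shoulder (green) agree with the picture to about 1–2 mm. The slot sits about 1 mm toward +x, +y of my estimate, which is just where the tool is now. I insert in stages.

Call:
send_rows([
  [0,0,-0.006],
  [0,0,-0.012],
  [0,0,-0.017],
  [0,0,-0.021],
  [0,0,-0.025],
  [0,0,-0.029],
  [0,0,-0.032],
  [0,0,-0.032],
], grip=[-1,-1,-1,-1,-1,-1,-1,-1], yaw=[0,0,0,0,0,0,0,0])

```text
time_s: 6.35
ee_pos: [605.2, -272.6, 86.0]
ee_rot: [179.9, -0.1, -161.7]
force: [-0.9, -1.0, -0.7]
gripper_width: 11.7
gripper_force: 35.0
```

No resistance, and the tip is about 12 mm into the slot. I continue down.

Call:
send_rows([
  [0,0,-0.003],
  [0,0,-0.006],
  [0,0,-0.009],
  [0,0,-0.012],
  [0,0,-0.015],
  [0,0,-0.0175],
  [0,0,-0.0185],
  [0,0,-0.0185],
], grip=[-1,-1,-1,-1,-1,-1,-1,-1], yaw=[0,0,0,0,0,0,0,0])

```text
time_s: 7.02
ee_pos: [605.7, -272.8, 68.6]
ee_rot: [-180.0, 0.0, -161.7]
force: [0.8, -0.5, -0.6]
gripper_width: 11.9
gripper_force: 35.0
```

Call:
send_rows([
  [0,0,-0.001],
  [0,0,-0.001],
  [0,0,-0.001],
  [0,0,-0.001],
], grip=[-1,-1,-1,-1], yaw=[0,0,0,0])

```text
time_s: 7.35
ee_pos: [605.7, -272.8, 68.5]
ee_rot: [-180.0, 0.0, -161.7]
force: [-1.5, 0.8, 6.2]
gripper_width: 12.1
gripper_force: 35.0
```

The shoulder is seated (6 N at the expected height). I turn clockwise (yaw negative).

Call:
send_rows([
  [0,0,0.0005],
  [0,0,0.0005],
  [0,0,0.0005],
  [0,0,0.0005],
  [0,0,0.0005],
  [0,0,0.0005],
  [0,0,0.0005],
  [0,0,0.0005],
], grip=[-1,-1,-1,-1,-1,-1,-1,-1], yaw=[-5,-11,-17,-23,-29,-35,-41,-47])

```text
time_s: 8.02
ee_pos: [606.4, -272.3, 68.5]
ee_rot: [179.9, 0.1, 151.0]
force: [0.7, 1.5, 2.8]
gripper_width: 12.1
gripper_force: 35.0
```

Call:
send_rows([
  [0,0,0],
  [0,0,0],
  [0,0,0],
  [0,0,0],
  [0,0,0],
  [0,0,0],
  [0,0,0],
  [0,0,0],
], grip=[-1,-1,-1,-1,-1,-1,-1,-1], yaw=[-6,-12,-18,-22,-25,-27,-27,-27])

```text
time_s: 8.68
ee_pos: [606.5, -272.3, 68.5]
ee_rot: [179.9, 0.0, 124.3]
force: [1.7, 2.3, 3.7]
gripper_width: 12.0
gripper_force: 35.0
```

Run:
```python
from h import *
s=env.state();print(s['ee_pos'],s['ee_rot'],s['gripper_width'],s['force'],s['torque'])
```

```text
[ 606.51060964 -272.28408671   68.5225212 ] [1.79884113e+02 4.16676456e-02 1.24336424e+02] 11.970735421588515 [1.72472366 2.26044824 3.68755153] [ 0.49596378 -0.24057824  0.01913448]
```

Turned 74°. I release with a partial opening, then rise.

Call:
send_rows([
  [0,0,0],
  [0,0,0],
  [0,0,0],
  [0,0,0],
  [0,0,0],
  [0,0,0],
  [0,0,0],
  [0,0,0],
], grip=[-0.6,-0.4,-0.2,0,0,0,0,0], yaw=[0,0,0,0,0,0,0,0])

```text
time_s: 9.35
ee_pos: [605.6, -272.8, 67.9]
ee_rot: [-180.0, 0.0, 124.3]
force: [-0.0, 0.7, -0.5]
gripper_width: 45.9
gripper_force: 0.0
```

Call:
send_rows([
  [0,0,0.01],
  [0,0,0.025],
  [0,0,0.045],
  [0,0,0.07],
  [0,0,0.1],
  [0,0,0.13],
  [0,0,0.15],
  [0,0,0.15],
], grip=[0,0,0,0,0,0,0,0], yaw=[0,0,0,0,0,0,0,0])

```text
time_s: 10.02
ee_pos: [607.9, -273.8, 224.7]
ee_rot: [179.7, 0.6, 124.3]
force: [0.5, 0.2, 1.5]
gripper_width: 45.7
gripper_force: 0.0
```

Call:
send_rows([
  [-0.01,0.02,0],
  [-0.02,0.05,0],
  [-0.03,0.08,0],
  [-0.04,0.11,0],
  [-0.05,0.14,0],
  [-0.06,0.165,0],
  [-0.065,0.18,0],
  [-0.065,0.18,0],
], grip=[0,0,0,0,0,0,0,0], yaw=[0,0,0,0,0,0,0,0])

```text
time_s: 10.68
ee_pos: [539.3, -90.2, 218.0]
ee_rot: [-180.0, -0.1, 124.5]
force: [1.2, -0.0, -0.0]
gripper_width: 45.3
gripper_force: 0.0
```

Run:
```python
from h import *
S=grab('side','side5.png'); T=grab('top','top5.png'); i=cv2.imread('pics/side5.png');j=cv2.imread('pics/top5.png')
z=lambda i,u,v,w,h:cv2.resize(i[v:v+h,u:u+w],(400,400),interpolation=cv2.INTER_CUBIC)
cv2.imwrite('pics/c5.png',np.hstack([z(i,350,260,100,100),z(j,370,110,100,100)]))
```

```text
(no output)
```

View pics/c5.png

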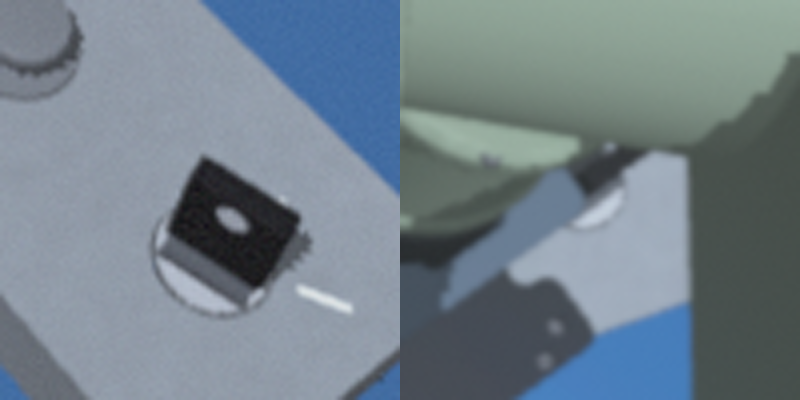

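The side crop shows the key upright and seated in the disc, its bow at (235,225) lined up with the long "on" mark at (325,300). The gripper is clear of it. I hand the job in.

```bash
python3 -c "
from workcell import env
print(env.job_done())"
```

```text
the job is handed in; nothing more can be done
None
```

I put the flat-bow key fully into the lock, turned it about 74° clockwise to the on mark, and let go. The round key was left in the stand. I handed the job in at about 11 s, and no verdict was returned.

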